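# Clamp a bracket blank with the turnbuckle clamp

### The arm

A 6-joint arm with a two-finger parallel gripper is mounted at the origin on the work surface. World frame = base frame: x ahead of the robot, y to its left, z up, the work surface at z = 0. Lengths are in m, angles in rad, forces in N, time in s.
With the tool pointing down it reaches from about 0.325 to 0.775 m from the base axis. Payload 5.5 kg.
Tool frame: the origin (TCP) lies at the centre of the arm's flange, where the gripper is bolted on; the fingertips stand 173 mm ahead of it and the grasp point (between the pads) lies 155 mm ahead of it (robot.tcp_to_tips is the distance from the TCP to the fingertips, in m); z points along the fingers, y is the line along which they close (so a half turn about z gives the same grasp; the last joint's range is limited). The gripper opens to 85 mm and grips with 20 to 120 N. Pads are 22 mm wide; open, the fingers measure 114 mm over their backs; the gripper's body (76 mm by 85 mm) begins 54 mm behind the grasp point. The pads swing forward as they close: fully open they stand 13 mm farther back than shut.
Start: joints at [1.136, 0.091, 1.231, -0, 1.82, -0.057], TCP at [0.221, 0.558, 0.405] pointing down, gripper open.
Joint ranges: [-2.87, 2.87], [-0.86, 2.18], [0.17, 2.46], [-1.51, 4.65], [0.06, 2.69], [-2.65, 2.65]. Speed limits (rad/s): [2.57, 2.57, 3.01, 3.14, 3.14, 3.14].

### API

Orientations are given as a unit quaternion [x, y, z, w].
In Python, from cell import robot gives the robot as it stands. Calls block until the motion is done:
- robot.reach(position, orientation): joint-space move of the TCP to a pose.
- robot.move_linear(position, velocity=0.15, rot=None): straight line of the TCP; rot=None keeps the orientation; velocity is the mean speed in m/s.
- robot.movej(angles): joint-space move.
- robot.move_gripper(opening, effort=None): finger opening in m; effort is the grip in N (None keeps the last); returns when the fingers have stopped.
- robot.hold(seconds).
- robot.solve_ik(position, orientation): joint angles nearest the present ones, or None.
- robot.state(): the state.
- robot.get_image(name): name is "scene" or "top" or "wrist"; returns the picture (384x512x3 uint8, red, green, blue); there is no depth.
- robot.camera_params(name): a dict with "fx", "fy", "cx", "cy" (pixels), "extrinsics" (4x4, takes a point from camera to world coordinates). Camera axes: x right, y up, looking along -z (the intrinsics and any distortion apply to the point x, -y, -z); pixel columns grow to the right and rows downward; lengths in m; the calibration is good to about 2 mm. A picture is of the moment at which its call begins: read the wrist's pose just before it. camera_params takes no time and is no camera call; for the wrist camera it gives the pose at the moment of the call.
A pose or a line that the arm cannot do raises robot.IKError and nothing moves.
- robot.hand_in(): hands the job in; it is judged then, once.
The state is a dict: "t": time; "q": joint angles; "qd": joint speeds; "joint_torque": joint torques, N m; "tool_pos": TCP position; "eef_rot": TCP orientation; "ft_force": force on the tool from outside, world axes, zero at the start; "ft_torque": the same for the moment, N m; "width": finger opening in m; "grasp_force": force on a finger pad.
Only numpy, scipy, OpenCV 4.12 (cv2) and the standard library are available. Lean on these libraries where they do the work, as an engineer would, in place of code of your own. Each camera call takes 0.05 s, during which the arm holds its last target. There are 200 camera calls.

### The job

Stand the aluminium block that has a square lug on top on the bed of the turnbuckle clamp, lug up, centred between the two open jaws with its two long sides facing them, and let go. Then turn the turnbuckle body by its spokes, always pushing the upper spoke away from the jaws' mouth, until both jaws have drawn in together and you feel the turning go clearly stiff, so that the block is held firmly; do not force it (a spoke takes 30 newtons at most). Leave the other things on the bench where they are and take the gripper away.

Things in the scene. Friction and masses are not known exactly. Their poses are not given: they have to be found in the camera images.
- block: The workpiece: an aluminium base block 56 (x) x 40 (y) x 32 high with a square-edged lug on its top centre, 30 (x) x 22 (y), from 32 to 68 above the underside (grip it by the lug). Origin: centre of the underside, z up. The long sides, at y = +-20, are the ones the jaws must hold. 0.26 kg. It lies upright on the bench to one side of the clamp at the start.
- fixture: The clamp's dark steel bed, a plate 220 (x, from -115 to +105) x 250 (y) x 15 thick, fixed to the bench, turned somewhat about the vertical. Origin: on the bench under the bed; its x axis points from the jaws' mouth to the turnbuckle (away from the robot), y along the turnbuckle's axis, z up.
- seat (a point): The point on the bed's upper face (15 above the bench) midway between the two jaws, at x = -60, y = 0 of the fixture, with the fixture's axes. The block's origin belongs here, its x along the fixture's x (either way round); within 12 mm and about 10 degrees as put down, the jaws then centre and square it across y.
- jaw_left: The steel jaw on the +y side of the mouth, 70 long (x) and 30 high, sliding along y on the bed. Origin: middle of the foot of its gripping face, so this point's y in the fixture is half the gap. Half gap 27 when fully open, 24.6 to 27 at the start, 20 when it touches the block. A carriage and a lug 34 x 16, 100 high above the bench, join it to one threaded end of the turnbuckle.
- jaw_right: The same jaw mirrored, on the -y side; origin in the middle of the foot of its gripping face. Both jaws move in equally, 2 mm each per radian of the turnbuckle (12.6 mm per turn).
- turnbuckle: The turnbuckle, a steel hub and frame 84 long, 14 in radius, lying along the fixture's y and turning about its y axis. Origin on the axis at its middle, 85 above the bench, at x = +60, y = 0 of the fixture. Four round steel spokes (radius 5) stand out at y = 0 along its own +x, -x, +z, -z, round ends 65 from the axis. Turning positively about y (top towards the fixture's +x) draws both jaws in.
- axle (a point): The turnbuckle's axis at its middle, with the fixture's axes. 2.3 to 4 rad are needed: three to five strokes of up to a quarter turn. In each, shut fingers pointing down, tips 10 to 15 below the spoke's end, push the upper spoke from its -x side along an arc about the axis (from 45 degrees before upright to 45 past), then go over behind the next. A level push on a spoke leaning to -x rubs and jams.
- spoke_end (a point): The end of the spoke along the turnbuckle's +z, 65 from the axis. Friction (0.2 N m) holds the turnbuckle where it is left. Pushing a spoke 30 or more from the axis takes 3 to 7 N while it runs free; once the jaws meet the block the push climbs steadily over some 0.3 rad. At about 14 to 16 N it is tight; above 30 N the spoke is damaged.
- offcut: Bystander: plain aluminium bar 75 x 30 x 22 without a lug, on the other side of the clamp.
- collar: Bystander: steel ring 28 across and 7 high, lying on the bed between the mouth and the turnbuckle (about x = -5, y = 0 of the fixture).
- screwdriver: Bystander: screwdriver lying on the bench at the right side.
- hammer: Bystander: hammer lying across the bench beyond the clamp.
- file: Bystander: file with a wooden handle, about 270 long, lying on the bench at the left side.
- oil: Bystander: white oil bottle 52 across and 130 high, standing beyond the left side of the clamp.
- square: Bystander: steel try square lying flat near the robot on the left.
There are look-alikes about, which are no part of the job. Leave any purple or turquoise look-alike of the block alone.

How it is judged:
On the way, in this order (a step that is already met when the one before it is completed fails the run):
1. the block stands on the bed between the open jaws, upright, and is let go (x of block in the frame of seat between -0.012 and 0.012 m and y of block in the frame of seat between -0.012 and 0.012 m and z of block in the frame of seat between -0.004 and 0.005 m and angle between block's own z axis and vertical below 0.08 rad and angle between the x axis of block and the x axis of fixture, either way round below 0.2 rad and contact force between the fingers and block below 0.05 N), for 0.2 s.
2. both jaws press on the block (contact force between each of jaw_left, jaw_right and block above 20 N), for 0.2 s.
At the end, for the whole second after the job is handed in: The block stands upright on the bed, within 12 mm of the seat and square to the jaws within 0.06 rad, at rest and let go, and each jaw presses on it with more than 20 N (all of step 2 and x of block in the frame of seat between -0.012 and 0.012 m and y of block in the frame of seat between -0.012 and 0.012 m and z of block in the frame of seat between -0.004 and 0.005 m and angle between block's own z axis and vertical below 0.08 rad and angle between the x axis of block and the x axis of fixture, either way round below 0.06 rad and contact force between the fingers and block below 0.05 N and linear speed of block below 0.01 m/s); the robot touches nothing.
It fails at once if a spoke is forced: more than 30 N on the turnbuckle (contact force between any of the fingers, the arm and turnbuckle above 30 N).
It fails at once if another thing on the bench is moved by more than 30 mm (distance of any of offcut, collar, screwdriver, hammer, file, oil, square from where it was at the start of the episode above 0.03 m).
It also fails if it takes over 72 s, if anything falls off the work surface, if the arm or the gripper's body presses on something with over 40 N, if the wrist force passes 120 N, or if a joint passes its speed limit or range.

## Working session

There is one attempt and no reset: what is moved stays moved. The work goes in short steps, each a Python script; the robot and the scene stay as the last script left them, time stands still between calls to the robot, and variables do not carry over. Pictures are saved under pics/ and viewed, at most 10 in all, crops included, and the job is handed in when it is done.

```bash
ls; mkdir -p pics; python3 - <<'E'
from cell import robot
import cv2,numpy as np
for n in ["top","scene"]:
    im=robot.get_image(n); cv2.imwrite(f"pics/{n}0.png",im[:,:,::-1])
    p=robot.camera_params(n); print(n,{k:(np.round(v,4).tolist()) for k,v in p.items() if k!='name'})
s=robot.state(); print(s['t'],s['tool_pos'],s['eef_rot'],s['ft_force'],s['width'],robot.tcp_to_tips)
E
```

```text
pics
top {'fx': 361.6051, 'fy': 361.6051, 'cx': 260.1379, 'cy': 197.3754, 'extrinsics': [[-0.0219, 0.9853, -0.1695, 0.3638], [-0.9995, -0.0254, -0.0184, -0.0002], [-0.0225, 0.169, 0.9854, 1.0848], [0.0, 0.0, 0.0, 1.0]]}
scene {'fx': 362.5197, 'fy': 362.5197, 'cx': 257.9047, 'cy': 200.4262, 'extrinsics': [[0.8623, -0.3423, 0.3731, 0.8793], [0.506, 0.6083, -0.6115, -0.6055], [-0.0176, 0.7161, 0.6978, 0.8113], [0.0, 0.0, 0.0, 1.0]]}
0.1 [0.22135872 0.55772963 0.40364954] [ 1.87798316e-01  9.82207206e-01 -8.67320866e-04 -2.12118280e-04] [ 1.0896646   0.09897283 -0.36392499] 0.0853874578166459 0.1734
```

View pics/top0.png

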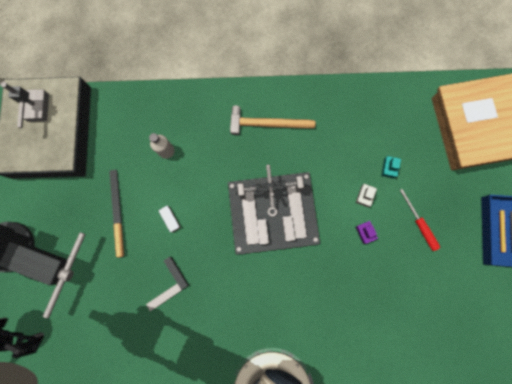

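View pics/scene0.png

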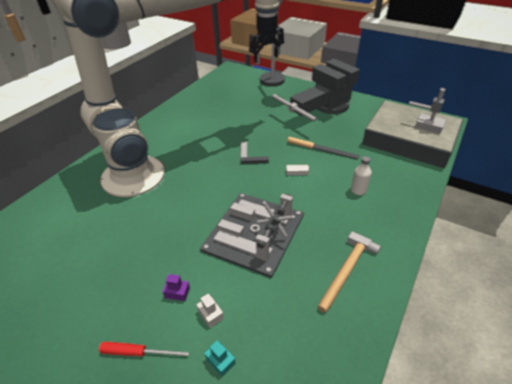

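Top view: block at about (368,194), turquoise at (392,167), purple at (368,232). The bed corners are near (230,183), (308,174), (319,242) and (236,252). Next I'll take close wrist views of the clamp and the block.

```bash
cat > h.py <<'E'
from cell import robot
import cv2,numpy as np
from scipy.spatial.transform import Rotation as R
def ray(p,uv,z):
    E=np.array(p['extrinsics']); d=E[:3,:3]@[(uv[0]-p['cx'])/p['fx'],-(uv[1]-p['cy'])/p['fy'],-1]
    o=E[:3,3]; return o+d*(z-o[2])/d[2]
def proj(p,X):
    E=np.array(p['extrinsics']); c=E[:3,:3].T@(np.array(X)-E[:3,3])
    return np.array([p['cx']+p['fx']*c[0]/-c[2], p['cy']-p['fy']*c[1]/-c[2]])
def down(yaw):  # tool z down, tool y axis (closing) at angle yaw+90 about z: tool x along yaw
    c,s=np.cos(yaw),np.sin(yaw)
    return R.from_matrix(np.array([[c,s,0],[s,-c,0],[0,0,-1]])).as_quat()
def yaw_of(q): 
    m=R.from_quat(q).as_matrix(); return np.arctan2(m[1,0],m[0,0])
E
python3 - <<'E'
from h import *
p=robot.camera_params("top")
for uv in [(230,183),(308,174),(319,242),(236,252)]: print(ray(p,uv,.015).round(3))
b=ray(p,(367,195),.03); print('block',b, 'teal',ray(p,(392,167),.03),'purple',ray(p,(368,232),.03))
s=robot.state(); w=robot.camera_params("wrist"); E=np.array(w['extrinsics'])
Rt=R.from_quat(s['eef_rot']).as_matrix()
print('cam in tool',(Rt.T@(E[:3,3]-s['tool_pos'])).round(3),(Rt.T@E[:3,:3]).round(3).tolist(),w['fx'],'yaw',yaw_of(s['eef_rot']))
E
```

```text
[0.594 0.11  0.015]
[ 0.616 -0.127  0.015]
[ 0.411 -0.15   0.015]
[0.387 0.094 0.015]
block [ 0.54418087 -0.295154    0.03      ] teal [ 0.62684054 -0.37517232  0.03      ] purple [ 0.43554151 -0.29024679  0.03      ]
cam in tool [0.074 0.001 0.031] [[0.001, 0.955, 0.295], [1.0, -0.001, 0.0], [0.001, 0.295, -0.955]] 343.35961036192884 yaw 2.7637522249511695
```

```bash
python3 - <<'E'
from h import *
import json
out={}
for n,pos,yaw in [("clamp",[0.48,-0.01,0.42],0.095),("block",[0.54,-0.29,0.33],0.095)]:
    robot.reach(pos,down(yaw)); robot.hold(0.2)
    p=robot.camera_params("wrist"); im=robot.get_image("wrist")
    cv2.imwrite(f"pics/{n}1.png",im[:,:,::-1]); out[n]={k:np.array(v).tolist() for k,v in p.items()}
json.dump(out,open("cams.json","w")); s=robot.state(); print(s['t'],s['tool_pos'],s['ft_force'],s['q'])
E
```

```text
3.9833 [ 0.54029702 -0.28884528  0.3309619 ] [ 0.0691786   0.39700844 -0.06206653] [-5.46504997e-01  1.22040786e-01  1.32773644e+00  1.26036467e-04
  1.69036960e+00  9.27611510e-01]
```

View pics/clamp1.png

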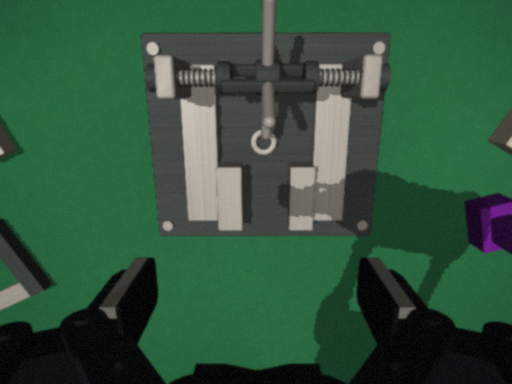

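View pics/block1.png

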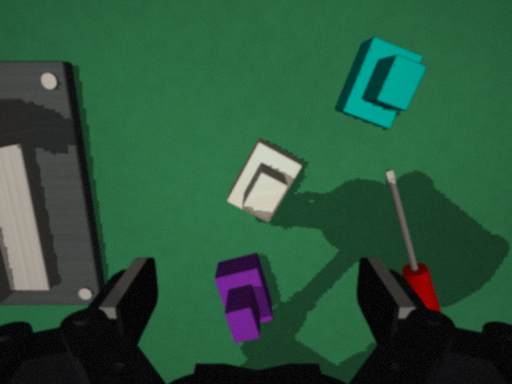

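Clamp view: bed corners at (142,33), (390,33), (373,236) and (161,236), jaw faces at columns 242 and 291, spokes at column 268. Block view: block spans about (228..302, 140..221). I'll enlarge both.

```bash
python3 - <<'E'
import cv2,numpy as np
a=cv2.imread("pics/clamp1.png")[0:150,215:320]; b=cv2.imread("pics/block1.png")[130:230,215:315]
a=cv2.resize(a,None,fx=3.8,fy=3.8,interpolation=3); b=cv2.resize(b,None,fx=4,fy=4,interpolation=3)
c=np.zeros((570,800,3),np.uint8); c[:570,:399]=a; c[:400,400:]=b; c=cv2.convertScaleAbs(c,alpha=1.3)
cv2.imwrite("pics/crop.png",c)
E
```

```text
(no output)
```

View pics/crop.png

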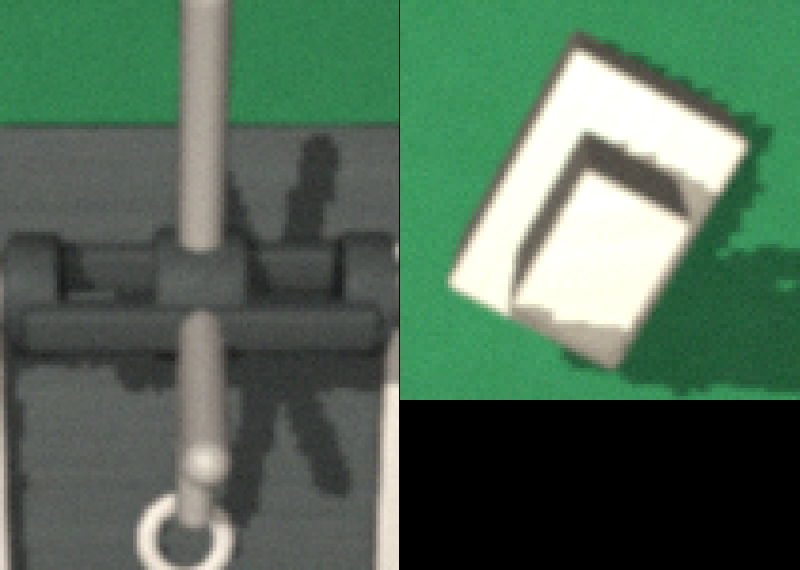

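```bash
cat > fit.py <<'E'
from h import *
import json
from scipy.optimize import least_squares
C=json.load(open("cams.json"))
def T(x,P): c,s=np.cos(x[2]),np.sin(x[2]); return np.array([x[0]+c*P[0]-s*P[1],x[1]+s*P[0]+c*P[1],P[2]])
def fit(cam,pts,uv,x0):
    f=lambda x:np.concatenate([proj(cam,T(x,P))-u for P,u in zip(pts,uv)])
    r=least_squares(f,x0); return r.x,np.abs(r.fun).reshape(-1,2).round(1).tolist()
bx,be=fit(C['block'],[(.028,.02,.032),(.028,-.02,.032),(-.028,-.02,.032),(-.028,.02,.032)],[(259.5,141.75),(302,166.25),(268,222),(227.5,200.5)],[.54,-.29,-.5])
fx,fe=fit(C['clamp'],[(.105,.125,.015),(.105,-.125,.015),(-.115,-.125,.015),(-.115,.125,.015)],[(142,33),(390,33),(373,236),(161,236)],[.5,0,.09])
if __name__=="__main__":
    print(bx,be);print(fx,fe)
    for P in [(.015,.011,.068),(.015,-.011,.068),(-.015,-.011,.068),(-.015,.011,.068)]: print('lug',proj(C['block'],T(bx,P)).round(1))
    for uv in [(242,167),(242,230),(291,167),(291,230)]:
        for z in (.045,):
            w=ray(C['clamp'],uv,z)[:2]-fx[:2]; c,s=np.cos(fx[2]),np.sin(fx[2]); print('jaw',(c*w[0]+s*w[1]).round(4),(-s*w[0]+c*w[1]).round(4))
    for th in np.radians(range(-90,1,10)):
        print(np.degrees(th).round(),proj(C['clamp'],T(fx,(.06+.065*np.sin(th),0,.085+.065*np.cos(th)))).round(1))
E
python3 fit.py
```

```text
[ 0.54626813 -0.29420289 -0.41100555] [[0.1, 0.7], [1.3, 0.6], [0.3, 1.1], [1.5, 0.4]]
[ 0.50757391 -0.01721771  0.10252983] [[1.2, 0.4], [2.6, 1.1], [1.1, 0.2], [0.6, 1.3]]
lug [262.  171.1]
lug [289.3 186.1]
lug [268.1 221. ]
lug [241.3 207. ]
jaw -0.0244 0.0256
jaw -0.0937 0.0269
jaw -0.0246 -0.0244
jaw -0.094 -0.0261
-90.0 [268.5 155.1]
-80.0 [268.9 156.3]
-70.0 [269.4 155.2]
-60.0 [269.9 151.5]
-50.0 [270.4 145.1]
-40.0 [270.8 135.9]
-30.0 [271.3 123.8]
-20.0 [271.7 109.2]
-10.0 [272.   92.6]
0.0 [272.2  74.6]
```

Both fits are consistent: the lug reprojects within 2 px, and the jaws land at x -25..-94 with a half gap of about 25.5 mm. The upper spoke leans at about -28°. Next is the pick, then a hover over the seat.

```bash
cat >> h.py <<'E'
FY=0.1025
_c,_s=np.cos(FY),np.sin(FY)
def W(x,y,z):  # fixture -> world
    x+=.0007; y+=.0005
    return np.array([0.50757+_c*x-_s*y,-0.01722+_s*x+_c*y,z])
TIP=robot.tcp_to_tips
E
python3 - <<'E'
from h import *
import json
bx=[0.54627,-0.2942,-0.411]
robot.move_gripper(.055,40)
robot.reach([bx[0],bx[1],.10+TIP],down(bx[2]))
robot.move_linear([bx[0],bx[1],.040+TIP],.12)
robot.move_gripper(0.0,40); s=robot.state(); print('grip',s['width'],s['grasp_force'],s['tool_pos'],s['t'])
robot.move_linear([bx[0],bx[1],.24+TIP],.25)
s=robot.state(); print(s['width'],s['grasp_force'])
robot.reach(W(-.06,0,.18+TIP),down(FY))
robot.move_linear(W(-.06,0,.055+.040+TIP),.2); robot.hold(.3)
p=robot.camera_params("wrist"); im=robot.get_image("wrist"); s=robot.state()
cv2.imwrite("pics/hover.png",cv2.resize(im[:,:,::-1],None,fx=1.5,fy=1.5)); json.dump({k:np.array(v).tolist() for k,v in p.items()},open("hover.json","w"))
print(s['t'],s['tool_pos'],W(-.06,0,.055+.040+TIP),s['width'],s['ft_force'],yaw_of(s['eef_rot']))
E
```

```text
grip 0.021329902790425036 40.99114000797272 [ 0.54654323 -0.29445255  0.21481121] 5.9833
0.020981221462279934 40.059022307395935
8.9917 [ 0.44874603 -0.02280994  0.26946816] [ 0.44853008 -0.02279024  0.2684    ] 0.021063767580472275 [-0.37083121  0.20917327 -4.24146803] 0.10250786334347159
```

View pics/hover.png

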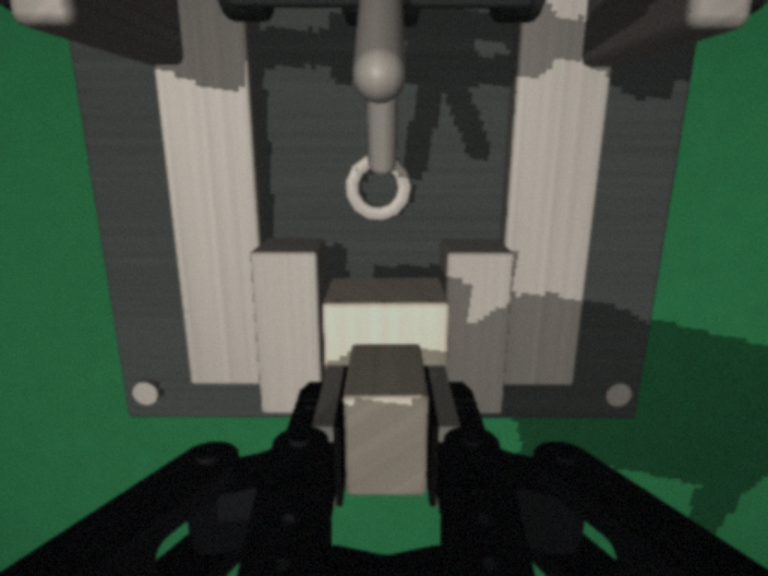

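Hover view: jaw inner edges at columns 322 and 444 (centre 383), block base edges at 323 and 447 (centre 385), so it is centred and square. The spoke's round end is at (379,75) in the enlarged picture. Now I'll lower it and release.

```bash
python3 - <<'E'
from h import *
import json
p=json.load(open("hover.json"))
def fxy(X): d=np.array(X)[:2]-W(0,0,0)[:2]; return (np.array([[_c,_s],[-_s,_c]])@d).round(4)
from h import _c,_s
for n,uv,z in [('blk front L',(325,303),.087),('blk front R',(447,303),.087),('jawL',(322,252),.045),('jawR',(444,252),.045)]: print(n,fxy(ray(p,np.array(uv)/1.5,z)))
for th in np.radians(range(-45,-10,5)): print(np.degrees(th).round(),(1.5*proj(p,W(.06+.06*np.sin(th),0,.085+.06*np.cos(th)))).round())
q=W(-.06,0,0)
z0=robot.state()['ft_force'][2]
for z in [.03,.02,.0175,.0165,.0155]:
    robot.move_linear([q[0],q[1],z+.040+TIP],.08); s=robot.state(); print(z,s['ft_force'].round(2),s['tool_pos'][2]-TIP-.04)
    if s['ft_force'][2]-z0>6: break
robot.hold(.2)
robot.move_gripper(.040); robot.hold(.3); s=robot.state(); print(s['width'],s['grasp_force'],s['ft_force'])
robot.move_linear([q[0],q[1],.20+TIP],.2); robot.hold(.2)
im=robot.get_image("wrist"); cv2.imwrite("pics/placed.png",im[:,:,::-1]); print(robot.state()['t'])
E
```

```text
blk front L [-0.0322  0.0185]
blk front R [-0.0322 -0.0193]
jawL [-0.0252  0.0241]
jawR [-0.0252 -0.0227]
-45.0 [385. 134.]
-40.0 [385. 113.]
-35.0 [385.  89.]
-30.0 [385.  62.]
-25.0 [385.  31.]
-20.0 [385.  -3.]
-15.0 [385. -40.]
0.03 [ 0.02  0.08 -3.11] 0.028938988951598
0.02 [-0.84  0.22 -3.02] 0.01928811070369705
0.0175 [ 0.45 -0.23 -3.86] 0.01751152330517059
0.0165 [-0.9   1.   -3.61] 0.016541794726508442
0.0155 [-3.31  0.82  4.63] 0.016426824319381257
0.03990789200816599 0.0 [-0.7011039   0.1416641  -0.03894658]
12.4167
```

View pics/placed.png

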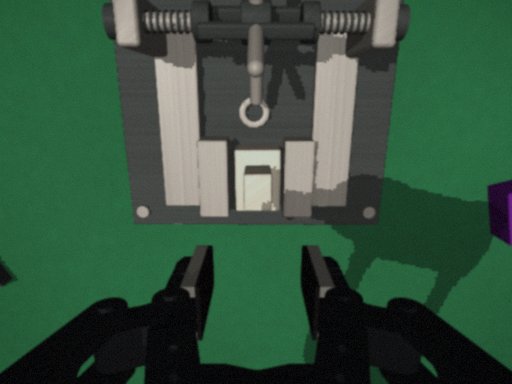

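The block stands square and centred in the gap (block columns 235–280 in gap 228–285). The spoke's round end gives about -32°. First stroke now, with the force logged.

```bash
cat > stroke.py <<'E'
from h import *
HALF=.011; DEP=.012; YS=.001
def tool(xf,zt): return W(.06+xf-HALF,YS,.085+zt+TIP)   # xf: front face, zt: tip height, both from the axle
def arc(th):
    zt=.065*np.cos(th)-DEP
    xf=.060*np.sin(th)-.005 if th<0 else zt*np.tan(th)-.005/np.cos(th)
    return xf,zt
def force():
    f=[]
    for _ in range(3): robot.hold(.02); f.append(robot.state()['ft_force'])
    return np.mean(f,0)
def stroke(th0,th1,stop=15.5,gap=.010):
    xf,zt=arc(th0)
    robot.move_linear(tool(xf-gap,.09),.25); robot.move_linear(tool(xf-gap,zt),.2); robot.hold(.15)
    tare=force(); th=th0-.12; log=[]; tight=False
    e=np.array([np.cos(FY),np.sin(FY),0])
    while th<th1:
        d=.06 if not log or log[-1][1]<8 else .025
        th=min(th+d,th1); robot.move_linear(tool(*arc(th)),.06)
        f=force()-tare; log.append((round(np.degrees(th)),round(float(np.linalg.norm(f)),1),round(float(-f@e),1),round(float(f[2]),1)))
        if log[-1][1]>=stop: tight=True; break
    print('deg,|F|,Fx,Fz',*log); s=robot.state(); print('tight',tight,'t',s['t'])
    return th,tight
def leave():
    t=robot.state()['tool_pos']; b=np.array([-np.cos(FY),-np.sin(FY),0])
    robot.move_linear(t+b*.008+[0,0,.004],.1)
    robot.move_linear(np.r_[(t+b*.012)[:2],.085+.09+TIP],.2)
E
python3 - <<'E'
from stroke import *
robot.move_gripper(0.0,40)
robot.reach(tool(-.06,.10),down(FY))
th,t=stroke(np.radians(-33),np.radians(48)); leave()
im=robot.get_image("wrist"); cv2.imwrite("pics/s1.png",im[:,:,::-1]); print(robot.state()['width'])
E
```

```text
deg,|F|,Fx,Fz (-36, 0.7, 0.4, -0.0) (-33, 2.3, 2.2, 0.7) (-30, 4.4, 4.2, 1.1) (-26, 4.9, 4.6, 1.6) (-23, 4.6, 4.3, 1.7) (-19, 3.9, 3.5, 1.5) (-16, 3.1, 2.8, 1.3) (-12, 3.2, 3.0, 1.2) (-9, 3.6, 3.3, 1.4) (-5, 2.9, 2.7, 0.9) (-2, 2.6, 2.4, 1.0) (1, 2.7, 2.7, 0.6) (5, 2.7, 2.6, 0.9) (8, 2.6, 2.6, 0.4) (12, 2.7, 2.2, 1.5) (15, 2.8, 2.5, 1.4) (19, 3.0, 2.5, 1.7) (22, 2.5, 2.1, 1.3) (25, 3.2, 2.7, 1.7) (29, 3.2, 2.1, 2.2) (32, 2.5, 1.8, 1.7) (36, 2.5, 1.4, 2.1) (39, 2.6, 0.9, 2.5) (43, 3.2, 1.6, 2.8) (46, 3.6, 1.5, 3.2) (48, 4.7, 1.1, 4.5)
tight False t 21.8667
-6.557064268920528e-05
```

View pics/s1.png

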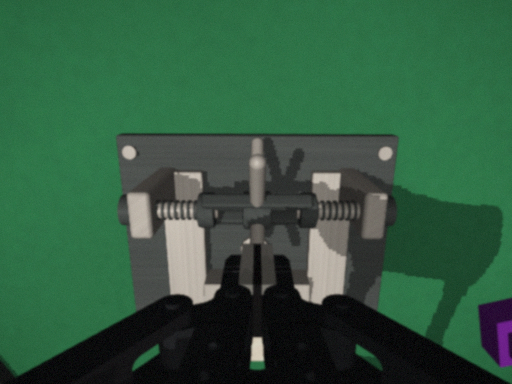

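The stroke ran free at 3–5 N and followed the model: the upper spoke moved well past upright. Further strokes follow until it is tight.

```bash
sed -i 's/d=.06 if/d=.08 if/' stroke.py; python3 - <<'E'
from stroke import *
th=np.radians(48)
for i in range(4):
    th,t=stroke(th-np.pi/2,np.radians(48)); leave()
    if t or robot.state()['t']>58: break
E
```

```text
deg,|F|,Fx,Fz (-44, 6.3, 5.4, 3.2) (-40, 5.0, 4.3, 2.5) (-35, 6.1, 4.7, 3.9) (-31, 5.6, 4.5, 3.4) (-26, 3.3, 2.4, 2.1) (-21, 2.4, 1.9, 1.4) (-17, 2.1, 1.8, 0.9) (-12, 2.3, 1.8, 1.3) (-8, 1.5, 1.2, 0.8) (-3, 1.4, 0.4, 1.4) (2, 1.5, 0.9, 1.0) (6, 1.1, 0.8, 0.8) (11, 1.6, 0.3, 1.4) (15, 1.6, 0.4, 1.4) (20, 1.9, 0.4, 1.8) (24, 5.5, 3.4, 4.3) (29, 11.0, 6.1, 9.2) (30, 15.2, 8.8, 12.4) (32, 17.6, 10.3, 14.3)
tight True t 29.3833
```

It went stiff from about 5 to 17.6 N after roughly 2.75 rad, which matches the 5.5 mm gap. I'll take the gripper away and check.

```bash
python3 - <<'E'
from stroke import *
robot.move_linear(W(-.06,0,.22+TIP),.2); robot.hold(.3)
im=robot.get_image("wrist"); cv2.imwrite("pics/end.png",im[:,:,::-1]); s=robot.state(); print(s['t'],s['ft_force'])
E
```

```text
31.1167 [-0.81102093  0.44043632  0.44490705]
```

View pics/end.png

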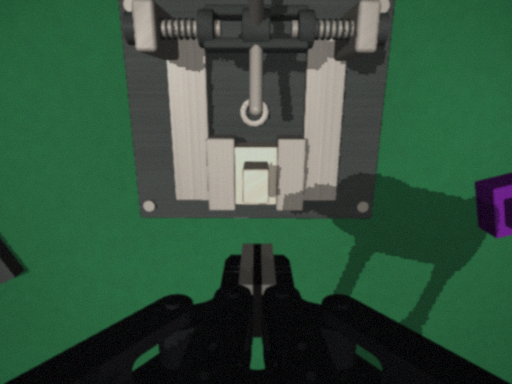

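The jaws (inner edges at columns 235 and 277) are closed on the block with no gap. The block is square and upright, the collar is in place and the gripper is clear.

```bash
python3 -c "
from cell import robot
print(robot.hand_in())"
```

```text
the job is handed in; nothing more can be done
None
```

The block is clamped lug up, square and centred between both jaws; I stopped turning when the push stiffened to about 17.6 N, moved the gripper clear, and handed the job in at about 31 s; no verdict was returned.

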